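# Dock a well-plate carrier on the stage pin and hold it down

### The job

Pick up the well-plate carrier by its handle bar, keep it level, set it down in the docking stage's channel at the stop end, and slide it away from the stop until its underside socket drops over the hidden locating pin. Then press it down until the sprung bed is at the bottom, and finish like that, still holding the carrier pressed fully down. Leave everything else where it is.

Things in the scene. Friction and masses are not known exactly. Their poses are not given: they have to be found in the camera images.
- carrier: Plate carrier, loose, 0.3 to 0.46 kg: grey tray 140 (x) x 92 (y) x 16 mm with a clear six-well plate (purple wells, top 35 mm above the underside) fixed on it and an aluminium handle bar bridging it. In the flat underside, at its centre, is a blind socket 11 (x) x 14 (y) mm, 16 mm deep. The same either way round. Origin: centre of the underside, z up.
- bar (a point): Centre of the carrier's handle bar, 58 mm above the underside. The bar runs along the carrier's y axis: 92 mm long on a thin post at either end, 14 mm wide (x), 16 mm high, 15 mm clear of the wells below it. Grip it from above, closing along the carrier's x.
- stage: Docking stage, fixed: grey slab 230 (x) x 118 (y) mm with a channel along x between two aluminium rails, 96 mm wide (2 mm play each side of the carrier). Rails 46 mm high, then lips flaring out up to 58 mm. Channel floor: the sprung bed, top 30 mm above the bench when up, 24 mm when down. Origin: centre of the underside on the bench, x away from the stop, z up.
- stop (a point): Middle of the inner face of the end stop, a wall 46 mm high across the channel's -x end, 108 mm from the stage's origin; a carrier touching it has its centre at stage x = -38 mm. The other end is open.
- pin_zone (a point): On the channel's centre line, at pin-top height (37 mm), at stage x = +6 mm. One fixed polished steel pin, diameter 8 mm, stands on this line within 16 mm either way along x (place varies, not told: feel for it). A level carrier at the stop end rides on it, underside 37 mm up; over the socket it drops 7 mm to the bed. The pin does not sink with the bed.
- bed (a joint): Travel of the stage's sprung bed in m: 0 = up, 0.006 = fully down. With the carrier lying on it, it stays up; it needs about 4 to 6 N of push on the carrier to start down and 11 to 13 N to stay at the bottom, where it meets a hard stop.
- pen: White marker pen with a black cap, 138 mm long along x, 12 mm thick, lying on the bench between stage and carrier. Leave alone.
- spare: A lone clear six-well plate without handle, 127 x 85 x 19 mm, on the far part of the bench. Leave alone.
- stack: Stack of four six-well plates, 78 mm high, on the far part of the bench. Leave alone.
- rack: White tube rack, 100 (x) x 200 (y) mm, 57 mm high with its tubes, on the far part of the bench. Leave alone.
- bottle: Brown bottle, 60 mm in diameter, 120 mm high, at the left. Leave alone.
- tipbox: Grey pipette-tip box with a clear cover, 85 (x) x 120 (y) x 85 mm, at the right. Leave alone.
- dishes: Pile of three round dishes, 92 mm in diameter, 44 mm high, at the left. Leave alone.

How it is judged:
On the way, in this order (a step that is already met when the one before it is completed fails the run):
1. the carrier is lifted clear of the bench by the gripper (height (world z) of carrier above 0.05 m and contact force between the fingers and carrier above 1 N), for 0.1 s.
2. the carrier is in the channel at the stop end, its centre at least 22 mm on the stop's side of the stage's middle, and no higher than 6 mm above the pin top (y of carrier in the frame of stage between -0.006 and 0.006 m and angle between the x axis of carrier and the x axis of stage, either way round below 0.06 rad and x of carrier in the frame of stage below -0.022 m and z of carrier in the frame of stage below 0.043 m), for 0.1 s.
3. the carrier has dropped over the pin: its underside is within 3 mm of the raised bed (y of carrier in the frame of stage between -0.006 and 0.006 m and angle between the x axis of carrier and the x axis of stage, either way round below 0.06 rad and x of carrier in the frame of stage between -0.015 and 0.027 m and angle between carrier's own z axis and vertical below 0.035 rad and z of carrier in the frame of stage below 0.033 m).
4. the carrier is pressed down with the bed at the bottom (y of carrier in the frame of stage between -0.006 and 0.006 m and angle between the x axis of carrier and the x axis of stage, either way round below 0.06 rad and x of carrier in the frame of stage between -0.015 and 0.027 m and angle between carrier's own z axis and vertical below 0.035 rad and z of carrier in the frame of stage below 0.0265 m and value of joint bed above 0.0048 m), for 0.2 s.
At the end, for the whole second after the job is handed in: Carrier in the channel over the pin, level (0.035 rad), in line (0.06 rad, 6 mm), underside at most 26.5 mm high; bed at least 4.8 of 6 mm down; carrier presses the stage with over 5 N; gripper still bearing on the carrier (over 3 N); nothing moves (all of step 4 and contact force between carrier and stage above 5 N and contact force between the fingers and carrier above 3 N and linear speed of carrier below 0.02 m/s); the arm keeps its last pose, push and grip.
It fails at once if the carrier is tipped by more than about 25 degrees (angle between carrier's own z axis and vertical above 0.44 rad).
It fails at once if another thing on the bench is moved by more than 30 mm (distance of any of pen, spare, stack, rack, bottle, tipbox, dishes from where it was at the start of the episode above 0.03 m).
It also fails if it takes over 51 s, if anything falls off the work surface, if the arm or the gripper's body presses on something with over 40 N, if the wrist force passes 120 N, or if a joint passes its speed limit or range.

### The arm

A 6-joint arm with a two-finger parallel gripper is mounted at the origin on the work surface. World frame = base frame: x ahead of the robot, y to its left, z up, the work surface at z = 0. Lengths are in m, angles in rad, forces in N, time in s.
With the tool pointing down it reaches from about 0.25 to 0.775 m from the base axis. Payload 4 kg.
Tool frame: the origin (TCP) lies midway between the tips of the shut fingers; the grasp point (between the pads) lies 19 mm behind it; z points along the fingers, y is the direction in which the jaws open and shut (so a half turn about z gives the same grasp; the last joint's range is limited). The gripper opens to 94 mm and grips with 3 to 60 N. Pads are 16 mm wide; open, the fingers measure 119 mm over their backs; the gripper's body (75 mm by 177 mm) begins 78 mm behind the grasp point.
Start: joints at [-1.285, 0.087, 1.371, -0, 1.684, -0.103], TCP at [0.208, -0.509, 0.182] pointing down, gripper open.
Joint ranges: [-3.1, 3.1], [-0.76, 2.03], [0.27, 2.55], [-1.08, 4.22], [0.17, 2.65], [-2.57, 2.57]. Speed limits (rad/s): [2.79, 2.79, 3.14, 3.14, 3.14, 3.14].

### API

Orientations are given as [roll, pitch, yaw] about the fixed x, y, z axes, in that order (R = Rz(yaw) Ry(pitch) Rx(roll)).
In Python, from bench import robot gives the robot as it stands.
- The arm moves only by the tool carry_out, never from a script. Its argument "deltas" is text: rows parted by semicolons, each of 7 numbers parted by spaces: the shift along the tool's x, y, z in mm, then the turn, a rotation vector about the tool's x, y, z in rad, then the closure, from 0 (fully open) to 1 (shut). A call has exactly 8 rows; each row is the pose to reach, as a shift and turn from the pose commanded when the call began, along the tool's axes at that moment; what a row does not reach only later rows make up. A row lasts 1/12 s, in which the tool goes at most 41.7 mm and 7.16 degrees, less where a joint would pass 70% of its speed; a pose out of reach is approached as far as the arm can. A call with a gripper value outside its range is refused whole. The fingers move at their own pace and stop on an object; the grip force is fixed at half the most. Time passes only in rows, so rows that repeat a pose let the fingers close, or fill a call up. It gives the time, the measured TCP pose, the force and the opening at its end, in the units of the state.
- robot.get_obs(): the state, without advancing time (a new reading comes with each control period).
- robot.snapshot(name): name is "scene" or "top" or "wrist"; returns a dict with "pixels" (400x640x3 uint8, red, green, blue), "range_z" (400x640 float32, m along the optical axis (not along the pixel's ray), 0 where there is no reading), "camera_matrix" (3x3 intrinsics, pixels), "k1" (the pictures are not rectified: a ray, as slopes to the right and down, at radius r is drawn at 1 + k1 r^2 times it, then the intrinsics apply), "rvec" (rotation vector, rad) and "tvec" (3), from world to camera coordinates, as OpenCV has them. Camera axes: x right, y down, z forward; pixel columns grow to the right and rows downward; lengths in m; the calibration is good to about 2 mm. A picture is of the moment at which its call begins.
- robot.close_job(): hands the job in, once; it reports no verdict.
Trained networks look in a picture, given as the dict that the camera call returned (one of the last four; its "shot" number tells which), for a name from the list of things; names that differ only in an ending like _2 or _b are one class to them, and where a whole thing is asked for, a point or a joint stands for the part that bears it (a point fixed in the world has none). Each returns a list of dicts, best first, with "p" (0 to 1); they miss things now and then, are a little off and sometimes report something else, mostly with a low value. They report only what shows in the picture. A call takes as long as a camera call.
- robot.look_for(picture, thing): "at" ([x, y, z] in m, in the coordinates of the camera as it stood for that picture, good to about 4 mm: the middle of the surface that is visible of it).
- robot.place_of(picture, thing): "at" ([x, y, z] in m, in the coordinates of the camera as it stood for that picture, good to about 4 mm: a listed point, or the origin of a listed thing).
The state is a dict: "time": time; "joint_positions": joint angles; "qvel": joint speeds; "joint_torque": joint torques, N m; "tool_pos": TCP position; "ee_rot": TCP orientation; "wrist_force": force on the tool from outside, world axes, zero at the start; "wrist_torque": the same for the moment, N m; "width": finger opening in m.
Only numpy, scipy, OpenCV 4.12 (cv2) and the standard library are available. Lean on these libraries where they do the work, as an engineer would, in place of code of your own. Each camera call takes 0.05 s, during which the arm holds its last target.

## Working session

There is one attempt and no reset: what is moved stays moved. The work goes in short steps, Python scripts to look and compute and a tool call to move; the robot and the scene stay as the last step left them, time stands still between calls to the robot, and variables do not carry over. Pictures are saved under pics/ and viewed, and the job is handed in when it is done.

Besides the shell and the picture viewer there is one more tool, called after "Call:" as name(argument=value, ...) on one line, values as JSON. carry_out: Moves the arm, as the interface text tells. Its arguments: {"type":"object","properties":{"deltas":{"type":"string"}},"required":["deltas"]}

```bash
ls; mkdir -p pics
cat > h.py <<'E'
import numpy as np, cv2
from bench import robot
from scipy.spatial.transform import Rotation as R
def w2c(s): return cv2.Rodrigues(np.array(s["rvec"],float))[0], np.array(s["tvec"],float).ravel()
def toW(s,p):
    r,t=w2c(s); return (np.asarray(p,float)-t)@r   # r.T@(p-t)
def cloud(s):
    z=s["range_z"]; K=np.array(s["camera_matrix"]); k1=s["k1"]
    v,u=np.mgrid[:z.shape[0],:z.shape[1]]
    pts=np.stack([u,v],-1).reshape(-1,1,2).astype(np.float64)
    n=cv2.undistortPoints(pts,K,np.array([k1,0,0,0,0.])).reshape(z.shape+(2,))
    P=np.concatenate([n*z[...,None],z[...,None]],-1)
    return toW(s,P.reshape(-1,3)).reshape(P.shape)
def save(s,n): cv2.imwrite("pics/%s.png"%n,s["pixels"][...,::-1])
E
python3 - <<'E'
from h import *
o=robot.get_obs(); print(o)
for n in ("top","scene"):
    s=robot.snapshot(n); save(s,n+"0"); np.savez("pics/%s0.npz"%n,**s)
    for t in ("carrier","bar","stage","stop","pin_zone","pen"):
        print(n,t,[(np.round(toW(s,d["at"]),4),round(d["p"],2)) for d in robot.place_of(s,t)[:2]])
E
```

```text
pics
{'time': 0.0, 'joint_positions': array([-1.28511178e+00,  8.79661926e-02,  1.37227910e+00, -2.01328987e-05,
        1.68359897e+00, -1.03094165e-01]), 'qvel': array([-1.16152434e-03, -5.80321198e-05, -4.00064926e-04,  2.22280770e-04,
       -2.74034412e-03,  8.46778907e-04]), 'joint_torque': array([ 1.14305443e-03, -3.40178812e+01, -3.02424932e+01,  7.19735515e-02,
        3.30909749e-02, -1.85099939e-04]), 'tool_pos': array([ 0.20829966, -0.50836501,  0.18078553]), 'ee_rot': array([-3.13935094e+00, -2.11812816e-04,  3.88776230e-01]), 'wrist_force': array([ 0.64172418,  0.27615279, -0.46178663]), 'wrist_torque': array([-0.01431132,  0.00518632, -0.02318776]), 'width': 0.09402534497815593}
top carrier [(array([ 0.5091, -0.1632,  0.001 ]), 0.71)]
top bar [(array([ 0.5061, -0.1594,  0.058 ]), 0.94), (array([ 0.7494, -0.2834,  0.0022]), 0.71)]
top stage []
top stop [(array([0.414 , 0.1485, 0.0317]), 0.79)]
top pin_zone [(array([0.5263, 0.1347, 0.0387]), 0.71)]
top pen [(array([ 0.4959, -0.0041, -0.0031]), 0.5)]
scene carrier [(array([ 0.5039, -0.1655,  0.001 ]), 0.86)]
scene bar [(array([ 0.5017, -0.16  ,  0.0578]), 0.86), (array([ 0.7612,  0.2449, -0.003 ]), 0.47)]
scene stage [(array([ 5.197e-01,  1.385e-01, -2.000e-04]), 0.7)]
scene stop [(array([0.42  , 0.1481, 0.0327]), 0.77)]
scene pin_zone [(array([0.5259, 0.1365, 0.0427]), 0.65)]
scene pen [(array([ 4.971e-01, -2.000e-04,  2.100e-03]), 0.54)]
```

View pics/top0.png

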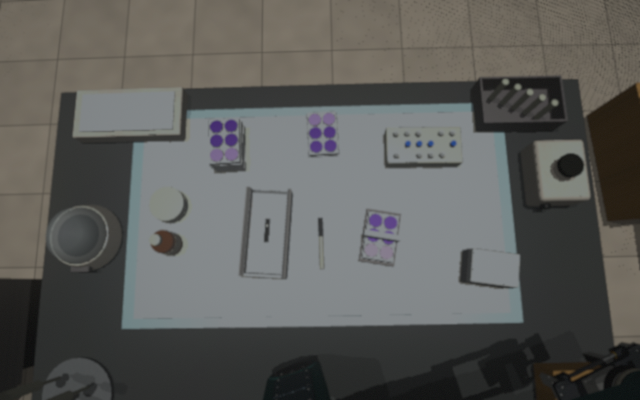

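View pics/scene0.png

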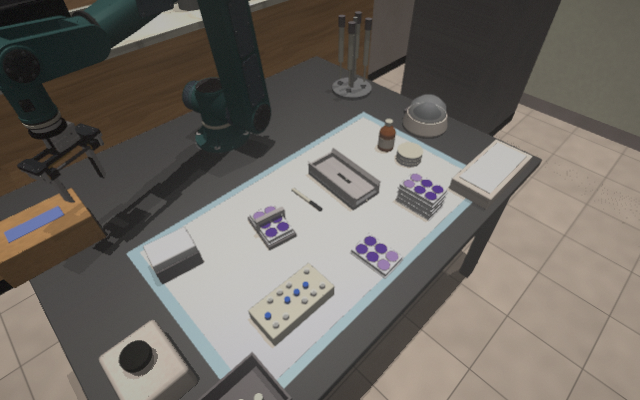

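```bash
cat > m.py <<'E'
from h import *
import sys
def rect(P,c,r,zlo,zhi,name):
    m=(abs(P[...,0]-c[0])<r)&(abs(P[...,1]-c[1])<r)&(P[...,2]>zlo)&(P[...,2]<zhi)
    q=P[m]; (cx,cy),(w,h),a=cv2.minAreaRect(q[:,:2].astype(np.float32)*1000)
    print(name,len(q),"c",round(cx,1),round(cy,1),"wh",round(w,1),round(h,1),"ang",round(a,2),"z",np.round(np.percentile(q[:,2],[5,50,95])*1000,1))
    return q
if __name__=="__main__":
  for n in ("top0","scene0"):
    s=dict(np.load("pics/%s.npz"%n)); P=cloud(s)
    rect(P,(.505,-.163),.11,.04,.09,n+" bar")
    rect(P,(.505,-.163),.11,.006,.09,n+" carrier")
    rect(P,(.52,.14),.16,.05,.07,n+" lips")
    rect(P,(.52,.14),.16,.012,.07,n+" stage")
E
python3 m.py
python3 - <<'E'
from h import *
for n in ("top0","scene0"):
    s=dict(np.load("pics/%s.npz"%n)); 
    b=(slice(170,290),slice(225,420)) if n=="top0" else (slice(140,260),slice(230,400))
    cv2.imwrite("pics/%s_c.png"%n,cv2.resize(np.ascontiguousarray(s["pixels"][b][...,::-1]),None,fx=4,fy=4,interpolation=2))
E
```

```text
top0 bar 243 c 526.5 -162.3 wh 90.9 65.6 ang 85.65 z [51.9 65.8 69. ]
top0 carrier 1934 c 507.0 -164.9 wh 217.9 215.1 ang 88.97 z [13.7 34.7 66.5]
top0 lips 627 c 522.1 135.8 wh 119.5 227.8 ang 85.79 z [51.  56.1 60.2]
top0 stage 4194 c 519.2 89.7 wh 212.1 228.4 ang 85.91 z [18.  30.9 57.4]
scene0 bar 233 c 507.0 -161.7 wh 93.2 19.2 ang 78.72 z [47.7 63.6 67.7]
scene0 carrier 1256 c 501.7 -134.5 wh 148.4 162.5 ang 81.4 z [12.4 34.2 65.5]
scene0 lips 267 c 523.4 134.9 wh 121.0 231.3 ang 85.94 z [50.7 55.4 59.2]
scene0 stage 2323 c 520.3 89.7 wh 210.8 233.3 ang 85.76 z [15.6 30.6 55.8]
```

View pics/top0_c.png

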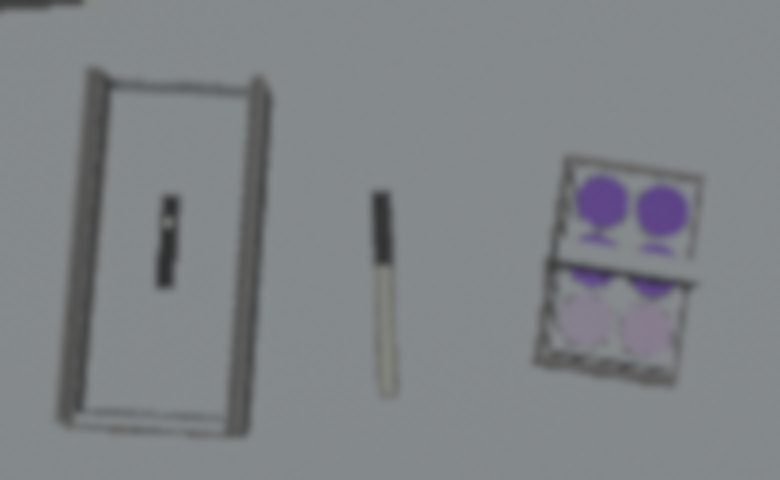

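```bash
cat >> h.py <<'E'
def delta(p,yaw,o=None,level=True):
    o=o or robot.get_obs(); R0=R.from_euler("xyz",o["ee_rot"]); Rt=R.from_euler("xyz",[np.pi,0,yaw])
    d=R0.inv().apply(np.asarray(p)-o["tool_pos"])*1000; rv=(R0.inv()*Rt).as_rotvec()
    print("delta mm",np.round(d,1),"rv",np.round(rv,4)," from",np.round(o["tool_pos"],4),np.round(o["ee_rot"],4))
E
python3 -c "
from h import *
delta([.50,-.163,.24],1.414)"
```

```text
delta mm [ 400.9 -209.6  -58. ] rv [ 1.0000e-04  1.0000e-04 -1.0252e+00]  from [ 0.2085 -0.509   0.1821] [3.1414 0.     0.3888]
```

Call:
carry_out(deltas="35 -18 -20 0 0 -0.12 0; 70 -36 -40 0 0 -0.24 0; 105 -55 -58 0 0 -0.36 0; 140 -73 -58 0 0 -0.48 0; 175 -91 -58 0 0 -0.6 0; 210 -110 -58 0 0 -0.72 0; 245 -128 -58 0 0 -0.84 0; 280 -146 -58 0 0 -0.96 0")

```text
time: 1.37
tool_pos: [0.4132, -0.266, 0.2404]
ee_rot: [3.141, 0.001, 1.355]
wrist_force: [-0.4, -0.7, -0.7]
width: 0.0941
```

```bash
python3 -c "
from h import *
delta([.50,-.163,.24],1.414)"
```

```text
delta mm [119.2  62.7   0.4] rv [ 0.001   0.0006 -0.0593]  from [ 0.4132 -0.266   0.2404] [3.1405e+00 6.0000e-04 1.3547e+00]
```

Call:
carry_out(deltas="30 16 0 0 0 -0.03 0; 60 32 0 0 0 -0.06 0; 85 45 0 0 0 -0.06 0; 105 56 0 0 0 -0.06 0; 116 61 0 0 0 -0.06 0; 119 63 0 0 0 -0.06 0; 119 63 0 0 0 -0.06 0; 119 63 0 0 0 -0.06 0")

```text
time: 2.03
tool_pos: [0.4994, -0.1664, 0.24]
ee_rot: [-3.141, 0.001, 1.408]
wrist_force: [0.5, 0.5, -0.1]
width: 0.0944
```

Run:
```python
from h import *
from m import rect
s=robot.snapshot("wrist"); save(s,"w1"); np.savez("pics/w1.npz",**s); P=cloud(s)
print(robot.get_obs()["tool_pos"],robot.get_obs()["ee_rot"])
for t in ("carrier","bar"):
    print(t,[(np.round(toW(s,d["at"]),4),round(d["p"],2)) for d in robot.place_of(s,t)[:2]])
c=(.505,-.163)
rect(P,c,.09,.055,.075,"bar"); rect(P,c,.1,.008,.075,"carrier");rect(P,c,.1,.03,.04,"wells")
s=robot.snapshot("top"); save(s,"t1"); np.savez("pics/t1.npz",**s)
```

```text
[ 0.49928698 -0.16661917  0.24006203] [-3.14146423e+00  7.25255129e-04  1.40722129e+00]
carrier [(array([ 0.5061, -0.1649,  0.0009]), 0.75)]
bar [(array([ 0.5047, -0.1637,  0.0615]), 0.69)]
bar 755 c 507.6 -162.2 wh 90.4 14.0 ang 79.51 z [64.7 66.  67.3]
carrier 6066 c 507.8 -163.2 wh 92.4 140.6 ang 79.57 z [15.7 34.9 66.2]
wells 4258 c 508.4 -160.0 wh 85.7 122.4 ang 78.82 z [33.1 35.  36.6]
```

View pics/w1.png

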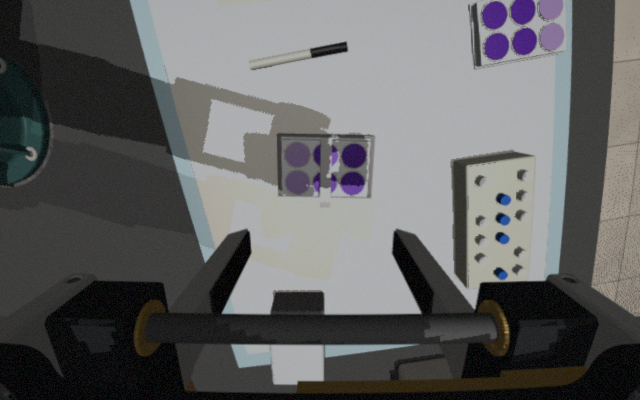

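```bash
python3 -c "
from h import *
delta([.5077,-.1627,.042],1.388)"
```

```text
delta mm [  5.2   7.6 198.1] rv [0.0002 0.0004 0.0189]  from [ 0.4993 -0.1665  0.2401] [3.1414e+00 4.0000e-04 1.4069e+00]
```

Call:
carry_out(deltas="2 3 30 0 0 0.019 0; 5 7.6 65 0 0 0.019 0; 5.2 7.6 100 0 0 0.019 0; 5.2 7.6 130 0 0 0.019 0; 5.2 7.6 155 0 0 0.019 0; 5.2 7.6 175 0 0 0.019 0; 5.2 7.6 190 0 0 0.019 0; 5.2 7.6 195 0 0 0.019 0")

```text
time: 2.9
tool_pos: [0.5058, -0.1615, 0.0418]
ee_rot: [-3.136, -0.001, 1.389]
wrist_force: [-1.4, 0.2, -1.0]
width: 0.094
```

Run:
```python
from h import *
delta([.5077,-.1627,.042],1.388)
s=robot.snapshot("wrist"); save(s,"w2")
print(robot.get_obs()["wrist_force"]);delta([.5077,-.1627,.042],1.388)
```

```text
delta mm [-0.9  2.1 -0.2] rv [-0.0054 -0.001   0.0006]  from [ 0.5058 -0.1615  0.0418] [-3.1362e+00 -1.0000e-03  1.3886e+00]
[-0.53820904  0.26891219 -0.3332465 ]
delta mm [-0.9  1.7  0.3] rv [-0.0049 -0.0009  0.0006]  from [ 0.5061 -0.1615  0.0423] [-3.1367e+00 -9.0000e-04  1.3886e+00]
```

View pics/w2.png

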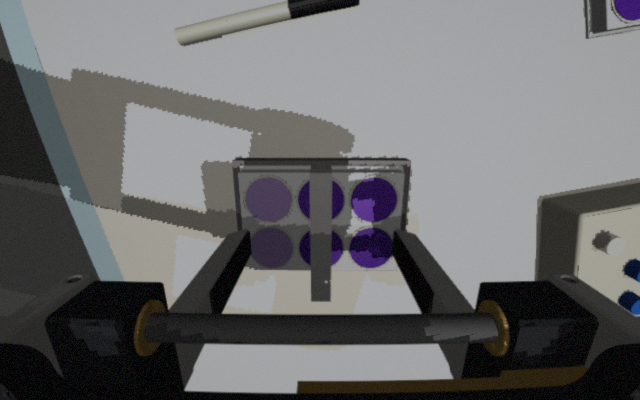

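Call:
carry_out(deltas="-0.5 1.5 0 -0.004 -0.001 0 0; -0.5 1.5 0 -0.004 -0.001 0 0.3; -0.5 1.5 0 -0.004 -0.001 0 0.6; -0.5 1.5 0 -0.004 -0.001 0 0.9; -0.5 1.5 0 -0.004 -0.001 0 1; -0.5 1.5 0 -0.004 -0.001 0 1; -0.5 1.5 0 -0.004 -0.001 0 1; -0.5 1.5 0 -0.004 -0.001 0 1")

```text
time: 3.62
tool_pos: [0.5097, -0.1624, 0.0451]
ee_rot: [3.137, 0.001, 1.39]
wrist_force: [-0.4, 0.0, 0.8]
width: 0.0506
```

Run:
```python
from h import *
delta([.5077,-.1627,.042],1.388)
print(robot.get_obs()["width"],robot.get_obs()["wrist_force"])
```

```text
delta mm [-0.7 -1.9  3.1] rv [0.0043 0.0011 0.0019]  from [ 0.5097 -0.1624  0.0451] [3.1373e+00 1.2000e-03 1.3899e+00]
0.050553984202126034 [-0.40114113  0.02796307  0.80965866]
```

Call:
carry_out(deltas="-0.5 -1.8 2.5 0.004 0.001 0.002 1; -0.5 -1.8 2.5 0.004 0.001 0.002 1; -0.5 -1.8 2.5 0.004 0.001 0.002 1; -0.5 -1.8 2.5 0.004 0.001 0.002 1; -0.5 -1.8 2.5 0.004 0.001 0.002 1; -0.5 -1.8 2.5 0.004 0.001 0.002 1; -0.5 -1.8 2.5 0.004 0.001 0.002 1; -0.5 -1.8 2.5 0.004 0.001 0.002 1")

```text
time: 4.28
tool_pos: [0.5082, -0.1627, 0.0428]
ee_rot: [3.141, 0.0, 1.388]
wrist_force: [-0.2, 0.1, 1.1]
width: 0.0009
```

Run:
```python
from h import *
delta([.5077,-.1627,.042],1.388)
print(robot.get_obs()["width"],robot.get_obs()["wrist_force"])
```

```text
delta mm [-0.1 -0.5  0.8] rv [ 0.001   0.0003 -0.0002]  from [ 0.5082 -0.1627  0.0428] [3.1406e+00 3.0000e-04 1.3878e+00]
0.0009041399278201572 [-0.19935873  0.05265366  1.12238262]
```

Run:
```python
from h import *
from m import rect
s=robot.snapshot("wrist"); save(s,"w3");P=cloud(s); print(robot.get_obs()["width"])
print(rect(P,(.508,-.163),.1,.008,.075,"carrier").shape)
s=robot.snapshot("scene"); save(s,"s3");P=cloud(s)
cv2.imwrite("pics/s3c.png",cv2.resize(np.ascontiguousarray(s["pixels"][120:270,190:390,::-1]),None,fx=4,fy=4,interpolation=2))
```

```text
0.0005471827640971459
carrier 17230 c 507.7 -162.7 wh 92.1 140.4 ang 79.55 z [15.6 34.6 65.8]
(17230, 3)
```

View pics/w3.png

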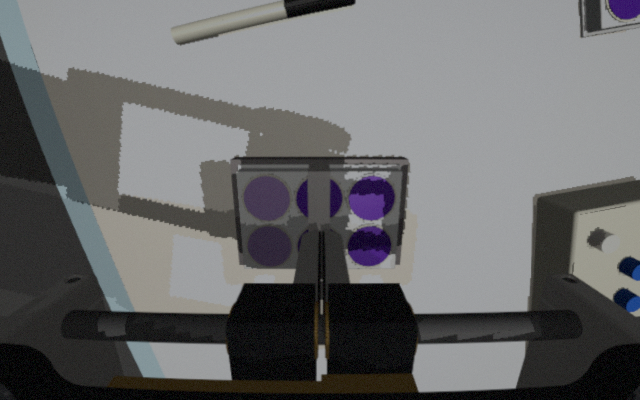

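View pics/s3c.png

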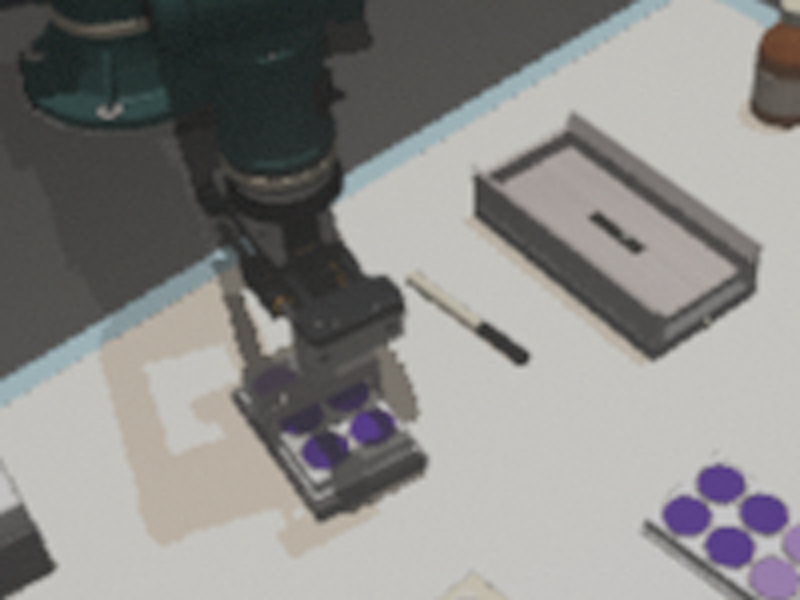

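Run:
```python
from h import *
s=robot.snapshot("wrist");P=cloud(s); o=robot.get_obs(); print(o["width"],o["tool_pos"],o["wrist_force"])
r,t=w2c(s); print("cam",-r.T@t, "axis",r[2])
for v in (180,200,215,225,230,235,240,250,260,270,280): print(v,[tuple(np.round(P[v,u]*1000,0)) for u in (300,310,320,330,340)])
s=robot.snapshot("top");save(s,"t3")
cv2.imwrite("pics/t3c.png",cv2.resize(np.ascontiguousarray(s["pixels"][170:290,300:440,::-1]),None,fx=5,fy=5,interpolation=2))
cv2.imwrite("pics/w3c.png",cv2.resize(np.ascontiguousarray(robot.snapshot("wrist")["pixels"][140:300,220:420,::-1]),None,fx=4,fy=4,interpolation=2))
```

```text
0.0008270504077942549 [ 0.50814871 -0.16270172  0.04282562] [-0.29789545  0.13976903  0.95072843]
cam [ 0.52344751 -0.08384823  0.24543969] axis [-0.04766242 -0.27623527 -0.95990748]
180 [(np.float64(500.0), np.float64(-128.0), np.float64(34.0)), (np.float64(510.0), np.float64(-122.0), np.float64(67.0)), (np.float64(516.0), np.float64(-123.0), np.float64(66.0)), (np.float64(522.0), np.float64(-125.0), np.float64(65.0)), (np.float64(529.0), np.float64(-133.0), np.float64(34.0))]
200 [(np.float64(497.0), np.float64(-142.0), np.float64(35.0)), (np.float64(507.0), np.float64(-135.0), np.float64(66.0)), (np.float64(514.0), np.float64(-136.0), np.float64(66.0)), (np.float64(519.0), np.float64(-146.0), np.float64(35.0)), (np.float64(527.0), np.float64(-148.0), np.float64(35.0))]
215 [(np.float64(495.0), np.float64(-154.0), np.float64(35.0)), (np.float64(506.0), np.float64(-145.0), np.float64(66.0)), (np.float64(512.0), np.float64(-146.0), np.float64(65.0)), (np.float64(517.0), np.float64(-158.0), np.float64(35.0)), (np.float64(525.0), np.float64(-160.0), np.float64(34.0))]
225 [(np.float64(
[... 1697 characters left out ...]
4(-155.0), np.float64(110.0)), (np.float64(520.0), np.float64(-156.0), np.float64(110.0))]
270 [(np.float64(501.0), np.float64(-153.0), np.float64(119.0)), (np.float64(506.0), np.float64(-154.0), np.float64(120.0)), (np.float64(510.0), np.float64(-156.0), np.float64(117.0)), (np.float64(515.0), np.float64(-156.0), np.float64(119.0)), (np.float64(520.0), np.float64(-157.0), np.float64(120.0))]
280 [(np.float64(501.0), np.float64(-153.0), np.float64(129.0)), (np.float64(506.0), np.float64(-154.0), np.float64(128.0)), (np.float64(510.0), np.float64(-156.0), np.float64(127.0)), (np.float64(515.0), np.float64(-156.0), np.float64(128.0)), (np.float64(519.0), np.float64(-157.0), np.float64(128.0))]
```

View pics/w3c.png

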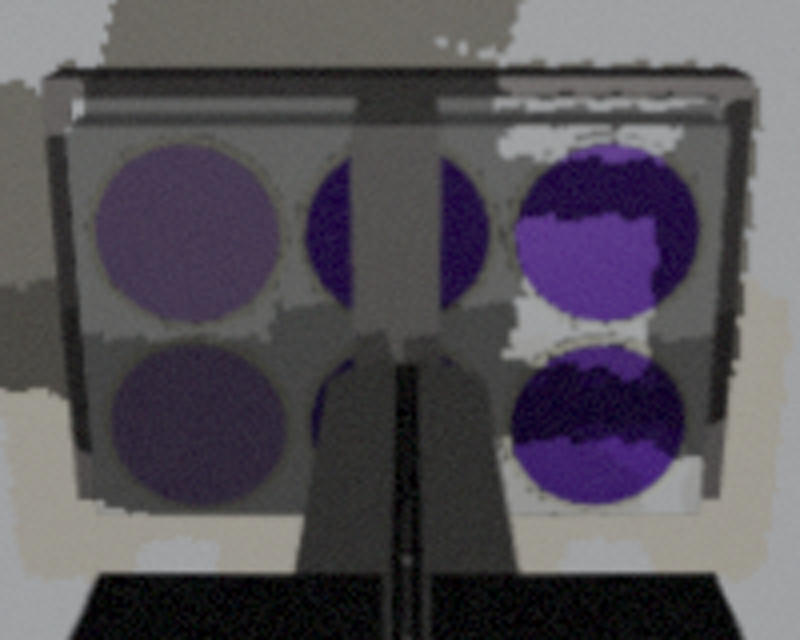

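View pics/t3c.png

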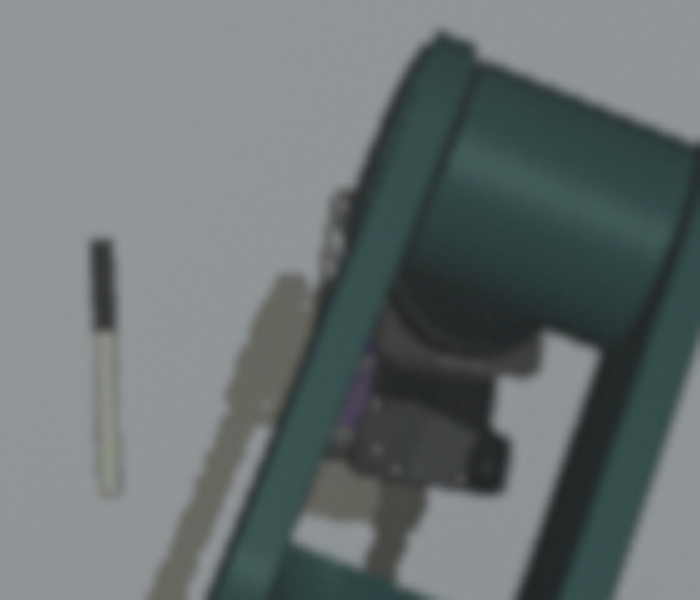

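Run:
```python
from h import *
s=dict(np.load("pics/w1.npz"));P=cloud(s)
o=R.from_euler("xyz",[np.pi,0,1.407]); q=(P-np.array([.4993,-.1665,.2401]))@o.as_matrix()*1000
for v in (225,230,234,238,245,255,270): print(v,[tuple(np.round(q[v,u]).astype(int)) for u in (225,235,242,247,395,400,410,420)])
r,t=w2c(s); print((-r.T@t-np.array([.4993,-.1665,.2401]))@o.as_matrix())
s=robot.snapshot("wrist");P=cloud(s);ob=robot.get_obs();r,t=w2c(s);M=R.from_euler("xyz",ob["ee_rot"]).as_matrix()
print((-r.T@t-ob["tool_pos"])@M); q=(P-ob["tool_pos"])@M*1000
for v in (225,230,234,238,245,255,270): print(v,[tuple(np.round(q[v,u]).astype(int)) for u in (300,305,310,315,325,330,335)])
print(s["pixels"].shape, [np.round(x,4) for x in (s["rvec"],s["tvec"])])
```

```text
225 [(np.int64(-93), np.int64(-153), np.int64(240)), (np.int64(-93), np.int64(-136), np.int64(240)), (np.int64(-93), np.int64(-126), np.int64(241)), (np.int64(-92), np.int64(-117), np.int64(239)), (np.int64(-92), np.int64(121), np.int64(239)), (np.int64(-92), np.int64(128), np.int64(238)), (np.int64(-93), np.int64(146), np.int64(241)), (np.int64(-92), np.int64(161), np.int64(238))]
230 [(np.int64(-101), np.int64(-154), np.int64(240)), (np.int64(-101), np.int64(-137), np.int64(239)), (np.int64(8), np.int64(-50), np.int64(-26)), (np.int64(7), np.int64(-47), np.int64(-23)), (np.int64(8), np.int64(49), np.int64(-25)), (np.int64(9), np.int64(52), np.int64(-27)), (np.int64(-100), np.int64(145), np.int64(238)), (np.int64(-101), np.int64(162), np.int64(239))]
234 [(np.int64(-108), np.int64(-154), np.int64(240)), (np.int64(8), np.int64(-52), np.int64(-33)), (np.int64(8), np.int64(-48), np.int64(-33)), (np.int64(6), np.int64(-46), np.int64(-29)), (np.int64(7), np.int64(48), np.int64(-30)), (np.int64(9), np.int64(50), np.int64(-34)), (np.int64(9), np.int64(56), np.int64(-35)), (np.int64(-108), 
[... 3135 characters left out ...]
p.int64(8), np.int64(-10), np.int64(-61)), (np.int64(8), np.int64(-7), np.int64(-61)), (np.int64(8), np.int64(-5), np.int64(-62)), (np.int64(8), np.int64(-2), np.int64(-62)), (np.int64(9), np.int64(3), np.int64(-62)), (np.int64(9), np.int64(6), np.int64(-62)), (np.int64(8), np.int64(9), np.int64(-62))]
270 [(np.int64(9), np.int64(-9), np.int64(-77)), (np.int64(8), np.int64(-6), np.int64(-77)), (np.int64(8), np.int64(-4), np.int64(-77)), (np.int64(9), np.int64(-2), np.int64(-78)), (np.int64(7), np.int64(3), np.int64(-75)), (np.int64(8), np.int64(5), np.int64(-76)), (np.int64(8), np.int64(8), np.int64(-77))]
(400, 640, 3) [array([-2.8462,  0.2611,  0.0324]), array([-0.5308, -0.0563,  0.2374])]
```

Run:
```python
from h import *
s=dict(np.load("pics/w1.npz"));P=cloud(s)
o=R.from_euler("xyz",[np.pi,0,1.407]); q=(P-np.array([.4993,-.1665,.2401]))@o.as_matrix()*1000
for v in range(222,234): print(v,[tuple(int(a) for a in np.round(q[v,u])) for u in (240,243,245,248,250,252,254,390,392,394,396,398)])
```

```text
222 [(-87, -128, 239), (-88, -123, 240), (-87, -120, 239), (-87, -115, 238), (-87, -112, 240), (-87, -109, 240), (-88, -106, 240), (-88, 113, 241), (-87, 115, 238), (-87, 118, 238), (-87, 122, 240), (-87, 125, 239)]
223 [(-90, -128, 241), (-89, -123, 239), (-89, -120, 241), (-89, -115, 239), (-90, -112, 241), (-89, -109, 241), (-89, -106, 240), (-89, 112, 239), (-88, 115, 238), (-89, 119, 239), (-88, 122, 239), (-88, 125, 238)]
224 [(-91, -128, 240), (-91, -124, 241), (-90, -120, 239), (-91, -115, 240), (-91, -112, 240), (-91, -109, 240), (-90, -105, 239), (-90, 112, 237), (-91, 116, 240), (-91, 119, 240), (-91, 123, 241), (-91, 126, 240)]
225 [(-92, -128, 239), (-92, -123, 240), (-93, -121, 241), (-92, -115, 238), (-92, -112, 240), (-92, -109, 239), (-92, -106, 239), (-92, 113, 239), (-92, 116, 240), (-92, 119, 240), (-92, 122, 239), (-92, 126, 239)]
226 [(-94, -128, 240), (-95, -124, 241), (-94, -120, 239), (-94, -116, 240), (-94, -112, 240), (-94, -109, 240), (-94, -106, 240), (-94, 113, 240), (-94, 116, 239), (-93, 119, 238), (-94, 122, 239), (-94, 126, 239)]
227 [(-96, -129, 240
[... 710 characters left out ...]
9), (-101, -106, 239), (-100, 113, 239), (-101, 117, 240), (7, 49, -23), (8, 49, -27), (9, 51, -27)]
231 [(8, -50, -28), (8, -49, -28), (8, -47, -29), (7, -46, -26), (-102, -113, 239), (-103, -110, 241), (-103, -107, 241), (-102, 113, 238), (-102, 117, 239), (7, 49, -25), (8, 50, -27), (8, 50, -28)]
232 [(9, -50, -31), (8, -48, -29), (8, -47, -28), (7, -46, -26), (-105, -113, 241), (-104, -110, 239), (-105, -107, 241), (-104, 113, 240), (-104, 117, 239), (7, 48, -26), (7, 50, -27), (8, 50, -29)]
233 [(9, -49, -33), (8, -48, -31), (7, -47, -29), (6, -46, -27), (-107, -113, 241), (-106, -110, 240), (-106, -107, 239), (-106, 114, 239), (-106, 117, 238), (6, 48, -27), (6, 50, -27), (8, 49, -32)]
```

Call:
carry_out(deltas="0 0 -8 0 0 0 1; 0 -0.3 -15 0 0 0 0.4; 0 -0.3 -15 0 0 0 0.4; 0 -0.3 -15 0 0 0 0.4; 0 -0.3 -15 0 0 0 0.4; 0 -0.3 -15 0 0 0 0.4; 0 -0.3 -15 0 0 0 0.4; 0 -0.3 -15 0 0 0 0.4")

```text
time: 5.25
tool_pos: [0.5073, -0.1624, 0.0571]
ee_rot: [-3.141, -0.0, 1.388]
wrist_force: [0.0, 0.1, 0.4]
width: 0.0441
```

Run:
```python
from h import *
from m import rect
s=robot.snapshot("wrist"); save(s,"w4");P=cloud(s); o=robot.get_obs();print(o["width"],o["wrist_force"])
rect(P,(.508,-.163),.1,.008,.068,"carrier"); delta([.5077,-.1627,.018],1.388)
M=R.from_euler("xyz",o["ee_rot"]).as_matrix();q=(P-o["tool_pos"])@M*1000
m=(q[...,2]<-15)&(q[...,2]>-45)&(abs(q[...,0])<15); f=q[m]; print(f.min(0),f.max(0)); print(f[f[:,1]<0].max(0), f[f[:,1]>0].min(0))
```

```text
0.04782966798986479 [-0.21787825  0.55681439 -0.34217355]
carrier 15580 c 507.7 -162.6 wh 91.6 140.3 ang 79.65 z [15.7 34.7 66.2]
delta mm [-0.2  0.5 39.2] rv [-0.0006 -0.     -0.0002]  from [ 0.5073 -0.1624  0.0572] [-3.141  -0.      1.3878]
[ -9.46997781 -32.29191081 -44.92385862] [  9.08526103  35.27340746 -22.04410457]
[  9.01540264 -20.17089539 -22.04410457] [ -9.46997781  23.10379931 -44.92385862]
```

View pics/w4.png

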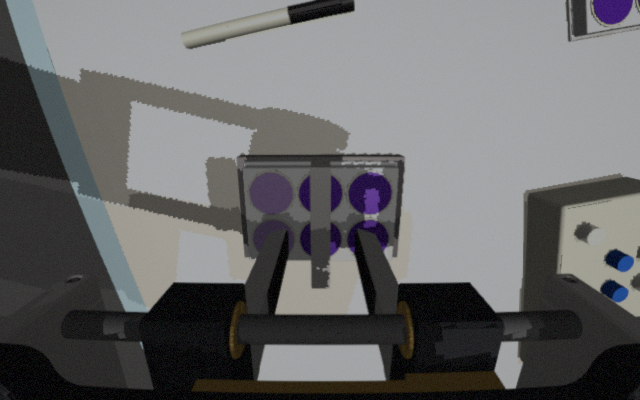

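Call:
carry_out(deltas="0 0 6 0 0 0 0.4; 0 0 12 0 0 0 0.4; 0 0 18 0 0 0 0.4; 0 0 24 0 0 0 0.4; 0 0 30 0 0 0 0.4; 0 0 35 0 0 0 0.4; 0 0 38 0 0 0 0.4; 0 0 38.5 0 0 0 0.4")

```text
time: 5.97
tool_pos: [0.5069, -0.1623, 0.0179]
ee_rot: [-3.14, -0.0, 1.388]
wrist_force: [0.2, 0.3, 0.0]
width: 0.0561
```

Call:
carry_out(deltas="0 0 0 0 0 0 0.6; 0 0 0 0 0 0 0.8; 0 0 0 0 0 0 1; 0 0 0 0 0 0 1; 0 0 0 0 0 0 1; 0 0 0 0 0 0 1; 0 0 0 0 0 0 1; 0 0 0 0 0 0 1")

```text
time: 6.63
tool_pos: [0.507, -0.1625, 0.0191]
ee_rot: [-3.141, 0.0, 1.388]
wrist_force: [-2.1, 0.8, 1.2]
width: 0.0138
```

Run:
```python
from h import *
from m import rect
s=robot.snapshot("wrist"); save(s,"w5");P=cloud(s); o=robot.get_obs();print(o["width"],o["wrist_force"],o["wrist_torque"])
rect(P,(.508,-.163),.1,.008,.068,"carrier"); delta([.5077,-.1627,.018],1.388)
```

```text
0.013723604263104034 [-2.29352275  0.57278424  2.78007649] [ 0.00944353  0.35236777 -0.01340579]
carrier 21157 c 508.2 -162.8 wh 92.3 140.8 ang 79.59 z [15.7 34.9 66.2]
delta mm [-0.2  0.7  1.1] rv [-0.001   0.0001 -0.0002]  from [ 0.507  -0.1624  0.0191] [-3.1406e+00  1.0000e-04  1.3878e+00]
```

View pics/w5.png

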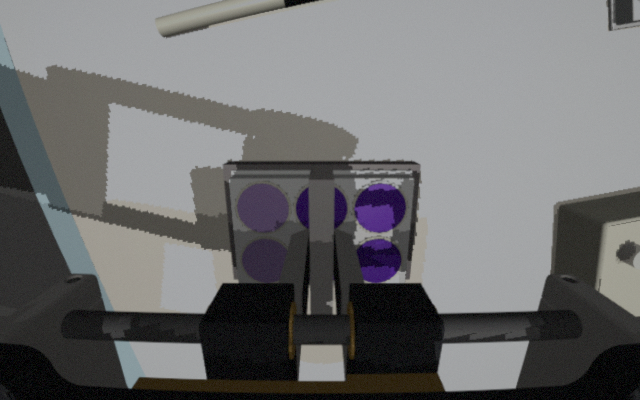

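Call:
carry_out(deltas="0 0 -3 0 0 0 1; 0 0 -10 0 0 0 1; 0 0 -25 0 0 0 1; 0 0 -45 0 0 0 1; 0 0 -70 0 0 0 1; 0 0 -95 0 0 0 1; 0 0 -112 0 0 0 1; 0 0 -120 0 0 0 1")

```text
time: 7.35
tool_pos: [0.5089, -0.163, 0.1421]
ee_rot: [3.137, 0.001, 1.388]
wrist_force: [0.2, -0.7, -4.2]
width: 0.0136
```

Run:
```python
from h import *
from m import rect
s=robot.snapshot("wrist"); save(s,"w6");P=cloud(s); o=robot.get_obs();print(o["width"],o["wrist_force"],o["wrist_torque"])
M=R.from_euler("xyz",o["ee_rot"]).as_matrix();q=(P-o["tool_pos"])@M*1000
print(o["tool_pos"])
# carrier plane: wells tops / tray in tool frame
m=(abs(q[...,0])<60)&(abs(q[...,1])<80)&(q[...,2]>-30)&(q[...,2]<30); f=q[m]
print(len(f),np.percentile(f[:,2],[5,50,95]))
w=f[(f[:,2]>-20)&(f[:,2]<-10)]; A=np.c_[w[:,:2],np.ones(len(w))]; print("wells plane",len(w),np.linalg.lstsq(A,w[:,2],rcond=None)[0])
r=cv2.minAreaRect(f[:,:2].astype(np.float32)); print(r)
# stage from top & wrist
s=robot.snapshot("top"); save(s,"t6");P=cloud(s);rect(P,(.52,.14),.16,.05,.07,"lips")
```

```text
0.012916885334618095 [ 0.06695052 -0.1374893  -2.94444903] [-0.05399324 -0.08235027  0.00163807]
[ 0.50912068 -0.16312043  0.14252415]
17604 [-16.5239028  -14.92275173   4.51034512]
wells plane 13565 [ 7.31058692e-03 -2.80415253e-03 -1.52349918e+01]
((-0.17940902709960938, 1.1384963989257812), (140.61476135253906, 92.42220306396484), 89.95377349853516)
lips 635 c 522.0 135.4 wh 118.8 227.8 ang 85.65 z [50.6 55.8 60.2]
```

View pics/w6.png

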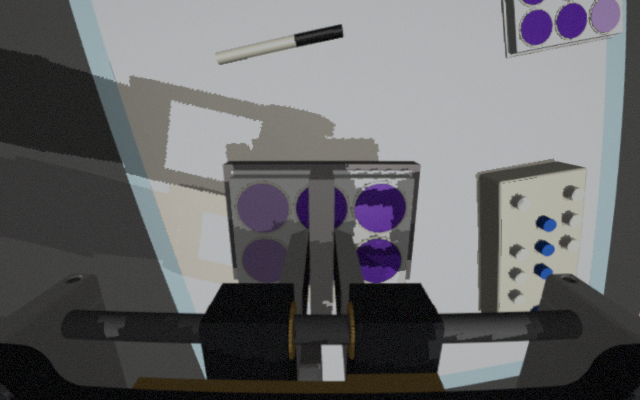

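```bash
python3 -c "
from h import *
delta([.505,.0,.145],1.4975)"
```

```text
delta mm [159.5 -33.   -4.7] rv [ 0.0033  0.001  -0.1097]  from [ 0.5084 -0.1629  0.1405] [3.1383e+00 8.0000e-04 1.3878e+00]
```

Call:
carry_out(deltas="6 -1 0 0.001 0 -0.01 1; 22 -4 -2 0.002 0 -0.02 1; 46 -9 -4 0.002 0 -0.04 1; 76 -15 -4 0.003 0 -0.06 1; 108 -22 -4 0.003 0 -0.08 1; 136 -28 -4 0.003 0 -0.1 1; 154 -32 -4 0.003 0 -0.108 1; 160 -33 -4 0.003 0 -0.11 1")

```text
time: 8.12
tool_pos: [0.5023, 0.0044, 0.1405]
ee_rot: [-3.134, -0.002, 1.502]
wrist_force: [0.0, 0.2, -4.2]
width: 0.0139
```

Run:
```python
from h import *
from m import rect
s=robot.snapshot("wrist"); save(s,"w7");np.savez("pics/w7.npz",**s);P=cloud(s); o=robot.get_obs();print(o["width"],o["wrist_force"],o["tool_pos"],o["ee_rot"])
q=rect(P,(.522,.135),.14,.05,.065,"lips")
M=(P[...,0]<.7)&(P[...,0]>.36)&(P[...,1]>.06)&(P[...,1]<.24)
rect(P,(.522,.137),.14,.055,.065,"lip tops");
for t in ("stage","stop","pin_zone"):
    print(t,[(np.round(toW(s,d["at"]),4),round(d["p"],2)) for d in robot.place_of(s,t)[:2]])
```

```text
0.013708971743444471 [-0.14529138  0.1608991  -4.25746106] [0.50266544 0.00380221 0.14075375] [-3.13446292e+00 -1.58808034e-03  1.50179773e+00]
lips 2283 c 521.0 126.3 wh 108.3 230.1 ang 87.29 z [50.8 56.3 58.7]
lip tops 1478 c 518.8 78.4 wh 6.7 230.2 ang 85.61 z [55.4 57.2 58.9]
stage [(array([0.5257, 0.1346, 0.0025]), 0.67), (array([ 0.7953, -0.0186,  0.004 ]), 0.19)]
stop [(array([0.415 , 0.1402, 0.0284]), 0.88)]
pin_zone [(array([0.5293, 0.1329, 0.0375]), 0.79)]
```

View pics/w7.png

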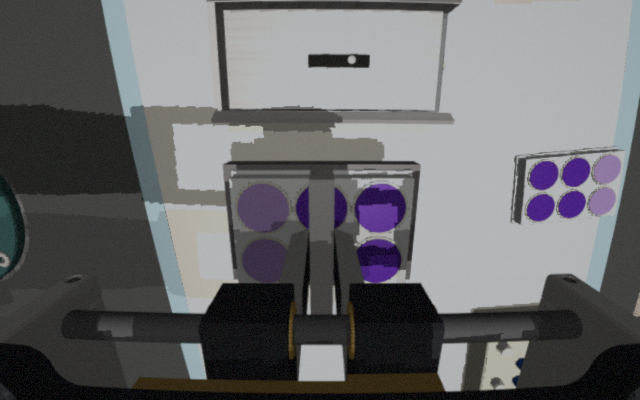

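```bash
python3 - <<'E'
from h import *
s=dict(np.load("pics/w7.npz"));P=cloud(s);im=s["pixels"]
g=im.mean(-1)
c=P[15:110,215:450]
# ray/plane
K=np.array(s["camera_matrix"]);r,t=w2c(s);C=-r.T@t
def ray(u,v,z):
    n=cv2.undistortPoints(np.array([[[u,v]]],float),K,np.array([s["k1"],0,0,0,0.])).ravel(); d=r.T@np.array([n[0],n[1],1]); return (C+d*(z-C[2])/d[2])*1000
sub=g[45:75,295:385]; dark=(sub<60).astype(np.uint8); n,l,st,ce=cv2.connectedComponentsWithStats(dark); print(st)
hull=np.argwhere(dark)[:,::-1]+[295,45]
W=np.array([ray(u,v,.030)[:2] for u,v in hull],np.float32); print("slot",cv2.minAreaRect(W))
W4=sub[10:22,45:65].astype(int); print(W4)
print("z at slot",np.round(P[60,305:375:5,2]*1000,1))
b=(P[...,2]>.027)&(P[...,2]<.033)&(P[...,1]>.06)&(P[...,1]<.21)&(abs(P[...,0]-.52)<.12); q=P[b].astype(np.float32)[:,:2]*1000
print("bed",b.sum(),cv2.minAreaRect(q))
print("pin",ray(351,60,.037))
E
python3 - <<'E'
from h import *
s=dict(np.load("pics/w7.npz"))
cv2.imwrite("pics/w7c.png",cv2.resize(np.ascontiguousarray(s["pixels"][0:130,200:470,::-1]),None,fx=2.9,fy=2.9,interpolation=2))
E
```

```text
[[   0    0   90   30 2075]
 [  14   10   60   12  625]]
slot ((528.8427734375, 133.488037109375), (10.196389198303223, 58.13603210449219), 86.20037078857422)
[[ 50  45  48  49  48  48  48  50  50  63  87 115 110  84  49  37  34  34
   46  45]
 [ 27  33  28  29  28  33  26  31  67 113 141 152 152 140 103  53  31  30
   29  27]
 [ 26  29  31  29  27  32  27  49 114 155 167 167 165 161 146  91  39  29
   29  32]
 [ 30  27  26  32  23  27  33  71 139 169 173 174 173 168 161 114  57  29
   29  31]
 [ 25  25  30  28  27  32  32  86 151 174 176 178 176 173 167 121  64  35
   29  29]
 [ 29  27  28  35  32  25  35  82 151 176 177 177 178 176 167 114  56  33
   29  19]
 [ 25  23  27  28  30  28  35  62 141 170 178 180 178 177 159 103  46  33
   28  23]
 [ 28  26  34  27  33  31  29  46  98 152 172 177 176 165 121  66  37  37
   28  19]
 [ 25  32  33  26  28  28  24  25  49  92 118 141 133 107  68  34  31  30
   26  25]
 [ 30  26  29  29  33  33  28  31  27  46  60  73  66  51  30  35  28  32
   33  32]
 [ 28  27  29  31  28  29  28  30  29  34  34  32  24  25  28  33  26  28
   30  29]
 [ 55  60  58  48  51  48  52  50  50  48  47  48  45  48  37  29  38  37
   32  36]]
z at slot [29.5 31.5 30.2 31.4 29.3 30.3 30.3 30.5 30.  36.2 30.1 30.7 31.6 30.2]
bed 21676 ((525.3329467773438, 134.8845977783203), (96.15773010253906, 223.02752685546875), 85.9767837524414)
pin [540.38180296 132.03225071  37.        ]
```

View pics/w7c.png

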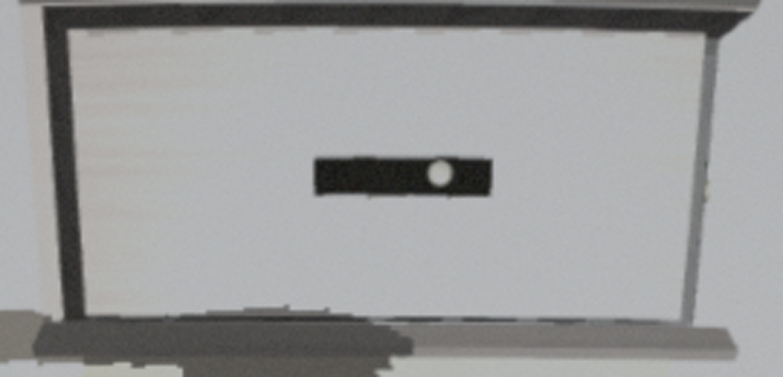

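```bash
python3 -c "
from h import *
delta([.4898,.1375,.110],1.4992)"
```

```text
delta mm [136.  -23.7  31.8] rv [-0.0049  0.0008 -0.0017]  from [5.036e-01 2.000e-04 1.418e-01] [-3.1367e+00  8.0000e-04  1.4975e+00]
```

Call:
carry_out(deltas="6 -1 0 -0.001 0 0 1; 20 -4 0 -0.003 0 0 1; 44 -8 0 -0.003 0 0 1; 72 -13 4 -0.003 0 0 1; 98 -17 12 -0.003 0 -0.001 1; 120 -21 22 -0.003 0 -0.002 1; 132 -23 29 -0.003 0 -0.002 1; 136 -23.7 32 -0.003 0 -0.002 1")

```text
time: 8.98
tool_pos: [0.4893, 0.1391, 0.1095]
ee_rot: [-3.139, 0.0, 1.501]
wrist_force: [-0.6, -1.0, -4.5]
width: 0.0139
```

Call:
carry_out(deltas="0 0 0 0 0 0 1; 0 0 0 0 0 0 1; 0 0 0 0 0 0 1; 0 0 0 0 0 0 1; 0 0 0 0 0 0 1; 0 0 0 0 0 0 1; 0 0 0 0 0 0 1; 0 0 0 0 0 0 1")

```text
time: 9.65
tool_pos: [0.4905, 0.138, 0.1112]
ee_rot: [3.141, -0.0, 1.499]
wrist_force: [-0.6, 0.4, -4.0]
width: 0.0139
```

```bash
cat > rel.py <<'E'
from h import *
from m import rect
import sys
s=robot.snapshot("wrist"); save(s,sys.argv[1]);np.savez("pics/%s.npz"%sys.argv[1],**s);P=cloud(s); o=robot.get_obs();print(o["time"],o["width"],o["wrist_force"],o["wrist_torque"],o["tool_pos"],o["ee_rot"])
M=R.from_euler("xyz",o["ee_rot"]).as_matrix();q=(P-o["tool_pos"])@M*1000
m=(abs(q[...,0])<60)&(abs(q[...,1])<80)&(q[...,2]>-30)&(q[...,2]<14); f=q[m]
w=f[(f[:,2]>-20)&(f[:,2]<-10)]; A=np.c_[w[:,:2],np.ones(len(w))]; print("wells plane",len(w),np.linalg.lstsq(A,w[:,2],rcond=None)[0])
c=cv2.minAreaRect(f[:,:2].astype(np.float32)); print("carrier tool",c)
cw=M@np.array([c[0][0],c[0][1],19.8])/1000+o["tool_pos"]
so=np.array([.5218,.135]); a=-.0716; d=cw[:2]-so; ca,sa=np.cos(a),np.sin(a)
print("carrier world",cw*1000,"stage xy",1000*np.array([ca*d[0]+sa*d[1],-sa*d[0]+ca*d[1]]))
E
python3 rel.py w8; python3 -c "
from h import *
from m import rect
s=dict(np.load('pics/w8.npz'));P=cloud(s)
m=(P[...,1]>.17)&(P[...,1]<.21)&(P[...,2]>.050)&(P[...,2]<.064)&(abs(P[...,0]-.52)<.13);q=P[m];print(len(q),q.min(0),q.max(0));print(cv2.minAreaRect((q[:,:2]*1000).astype(np.float32)))
s=dict(np.load('pics/top0.npz'));P=cloud(s)
m=(P[...,1]>.17)&(P[...,1]<.22)&(P[...,2]>.050)&(P[...,2]<.064)&(abs(P[...,0]-.52)<.13);q=P[m];print('top',cv2.minAreaRect((q[:,:2]*1000).astype(np.float32)))
m=(P[...,1]>.06)&(P[...,1]<.11)&(P[...,2]>.050)&(P[...,2]<.064)&(abs(P[...,0]-.52)<.13);q=P[m];print('top',cv2.minAreaRect((q[:,:2]*1000).astype(np.float32)))
"
```

```text
9.7 0.013354734731027447 [ 0.42699265 -0.55559156 -5.39776766] [-0.06824878 -0.08103381  0.04357681] [0.49038357 0.13808754 0.11110554] [ 3.14141567e+00 -7.92283180e-05  1.49960475e+00]
wells plane 13587 [ 8.61641359e-03 -3.62633919e-03 -1.57715020e+01]
carrier tool ((-0.3524436950683594, 1.2183456420898438), (140.9840545654297, 92.19425201416016), 89.89602661132812)
carrier world [491.57736319 137.65064323  91.30572684] stage xy [-30.33482476   0.48175945]
2450 [0.41189324 0.17673348 0.05000603] [0.64183495 0.20093441 0.06023035]
((526.660888671875, 188.269775390625), (9.699718475341797, 230.70010375976562), 86.06676483154297)
top ((525.9832153320312, 188.64663696289062), (226.72535705566406, 26.94645881652832), 0.5770630240440369)
top ((518.3024291992188, 80.75483703613281), (16.02180290222168, 227.44422912597656), 83.74080657958984)
```

View pics/w8.png

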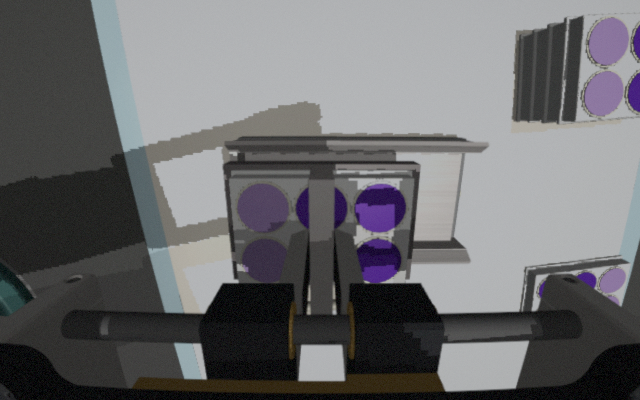

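Run:
```python
from h import *
a=-.0705; ca,sa=np.cos(a),np.sin(a); so=np.array([.522,.135])
for n in ("w7","w8"):
    s=dict(np.load("pics/%s.npz"%n));P=cloud(s); D=P[...,:2]-so
    S=np.stack([ca*D[...,0]+sa*D[...,1],-sa*D[...,0]+ca*D[...,1],P[...,2]],-1)*1000
    for lab,zr in (("lip>51",(51,64)),("bed",(28,32.5))):
        m=(S[...,2]>zr[0])&(S[...,2]<zr[1])&(abs(S[...,0])<125)&(abs(S[...,1])<68)
        q=S[m]
        for x0 in range(-105,125,20):
            b=q[abs(q[:,0]-x0)<10]
            if len(b)>50:
                yp=b[b[:,1]>0,1]; yn=b[b[:,1]<0,1]
                print(n,lab,x0,len(b),"far",np.round(np.percentile(yp,[1,99]),1) if len(yp)>20 else None,"near",np.round(np.percentile(yn,[1,99]),1) if len(yn)>20 else None)
```

```text
w7 lip>51 -105 174 far None near [-59.3 -51.6]
w7 lip>51 -85 181 far None near [-59.4 -52. ]
w7 lip>51 -65 183 far None near [-59.5 -51.9]
w7 lip>51 -45 184 far None near [-59.5 -52. ]
w7 lip>51 -25 183 far None near [-59.5 -52.2]
w7 lip>51 -5 181 far None near [-59.5 -52.1]
w7 lip>51 15 181 far None near [-59.4 -52. ]
w7 lip>51 35 194 far None near [-60.2 -51.9]
w7 lip>51 55 193 far None near [-60.1 -51.8]
w7 lip>51 75 193 far None near [-59.9 -51.6]
w7 lip>51 95 182 far None near [-59.7 -51.4]
w7 lip>51 115 98 far None near [-60.3 -52. ]
w7 bed -105 1055 far [ 0.8 47.8] near [-46.   -0.2]
w7 bed -85 1986 far [ 0.6 47.5] near [-46.1  -0.3]
w7 bed -65 2014 far [ 0.5 47.4] near [-46.2  -0.5]
w7 bed -45 2038 far [ 0.4 47.5] near [-46.3  -0.6]
w7 bed -25 2059 far [ 0.3 47.3] near [-46.3  -0.6]
w7 bed -5 2024 far [ 0.2 47.3] near [-46.2  -0.6]
w7 bed 15 1987 far [ 0.5 47.4] near [-46.2  -0.6]
w7 bed 35 2030 far [ 0.5 47.4] near [-46.   -0.4]
w7 bed 55 2029 far [ 0.6 46.8] near [-46.2  -0.3]
w7 bed 75 2019 far [ 0.3 47.2] near [-46.7  -0.7]
w7 bed 95 2000 far [ 0.5 47.1] near [-47.3  -0.5
[... 424 characters left out ...]
49.7 58.1] near [-59.3 -52.2]
w8 lip>51 75 405 far [49.7 58.3] near [-59.7 -51.4]
w8 lip>51 95 404 far [49.9 58.4] near [-59.6 -51.6]
w8 lip>51 115 195 far [50.9 57.7] near [-59.6 -51.7]
w8 bed -105 97 far [37.3 56.4] near None
w8 bed -85 167 far [37.2 45.1] near None
w8 bed -65 166 far [37.1 44.2] near None
w8 bed -45 165 far [37.2 44.1] near None
w8 bed -25 163 far [37.1 44.1] near None
w8 bed -5 164 far [37.2 44.1] near None
w8 bed 15 168 far [37.2 44.1] near None
w8 bed 35 165 far [37.2 44.1] near None
w8 bed 55 174 far [35.1 44.3] near None
w8 bed 75 1634 far [ 0.2 44.3] near [-49.   -0.8]
w8 bed 95 1714 far [ 0.3 44.4] near [-49.2  -0.7]
w8 bed 115 74 far [ 1.3 43.2] near [-49.5  -0.6]
```

Call:
carry_out(deltas="-0.5 0 3 0 0 0 1; -1.2 0 8 0 0 0 1; -1.2 0 14 0 0 0 1; -1.2 0 20 0 0 0 1; -1.2 0 26 0 0 0 1; -1.2 0 28 0 0 0 1; -1.2 0 28 0 0 0 1; -1.2 0 28 0 0 0 1")

```text
time: 10.37
tool_pos: [0.4901, 0.137, 0.0828]
ee_rot: [-3.141, 0.0, 1.5]
wrist_force: [0.7, -0.3, -4.5]
width: 0.0137
```

```bash
sed -i 's/so=np.array.*a=-.0716/so=np.array([.5228,.1342]); a=-.0705/' rel.py; python3 rel.py w9
python3 - <<'E'
from h import *
a=-.0705; ca,sa=np.cos(a),np.sin(a); so=np.array([.5228,.1342])
s=dict(np.load("pics/w9.npz"));P=cloud(s); D=P[...,:2]-so
S=np.stack([ca*D[...,0]+sa*D[...,1],-sa*D[...,0]+ca*D[...,1],P[...,2]],-1)*1000
q=S[(S[...,2]>51)&(S[...,2]<61)&(abs(S[...,0])<125)&(abs(S[...,1])<68)]
for x0 in range(-105,125,20):
            b=q[abs(q[:,0]-x0)<10]
            yp=b[b[:,1]>0,1]; yn=b[b[:,1]<0,1]
            print(x0,len(b),"far",np.round(np.percentile(yp,[1,99]),1) if len(yp)>20 else None,"near",np.round(np.percentile(yn,[1,99]),1) if len(yn)>20 else None)
E
```

```text
10.4167 0.013606007698357313 [-0.6603988   0.23889482 -4.25565318] [ 0.01227087 -0.05139888 -0.04628674] [0.49040447 0.13707027 0.08315049] [ 3.14131959e+00 -1.46271347e-04  1.49986707e+00]
wells plane 13563 [ 8.49049353e-03 -2.81692851e-03 -1.53153162e+01]
carrier tool ((-0.3307762145996094, 1.12982177734375), (141.0723419189453, 92.6310043334961), 89.80841064453125)
carrier world [491.51360916 136.66275752  63.35074779] stage xy [-31.38215306   0.25277593]
-105 290 far [51.2 58.9] near [-59.2 -51.5]
-85 243 far [51.1 58.7] near None
-65 247 far [51.  58.7] near None
-45 247 far [51.  58.6] near None
-25 249 far [51.  58.6] near None
-5 251 far [51.  58.6] near None
15 257 far [51.  58.7] near None
35 256 far [50.4 58.9] near None
55 489 far [51. 59.] near [-59.  -50.3]
75 489 far [51.4 59.2] near [-59.1 -51. ]
95 479 far [50.7 59.2] near [-58.5 -50.3]
115 210 far [51.  58.1] near [-58.8 -50.7]
```

View pics/w9.png

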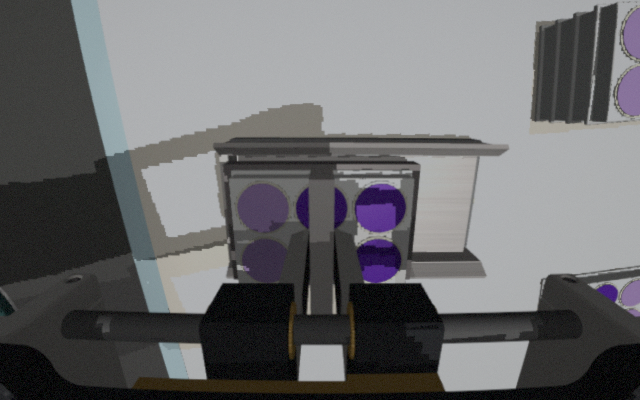

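Call:
carry_out(deltas="-0.2 0 3 0 0 0 1; -0.2 0 7 0 0 0 1; -0.2 0 11 0 0 0 1; -0.2 0 15 0 0 0 1; -0.2 0 19 0 0 0 1; -0.2 0 22 0 0 0 1; -0.2 0 23.5 0 0 0 1; -0.2 0 23.5 0 0 0 1")

```text
time: 11.08
tool_pos: [0.4898, 0.1367, 0.0589]
ee_rot: [-3.14, 0.0, 1.5]
wrist_force: [0.7, -0.3, -4.4]
width: 0.0137
```

```bash
python3 rel.py w10
```

```text
11.1333 0.013947012044280912 [ 0.06209582 -0.53722917 -4.57070338] [-0.08320577 -0.01553673  0.01906963] [0.49009689 0.13679233 0.05927662] [-3.14117867e+00  4.31026821e-07  1.49976801e+00]
wells plane 13564 [ 8.67608875e-03 -2.88072246e-03 -1.52803027e+01]
carrier tool ((-0.43337249755859375, 0.000823974609375), (159.97100830078125, 118.06661987304688), 89.98954772949219)
carrier world [490.05877442 136.3605628   39.47661698] stage xy [-32.81208677  -0.15114902]
```

Call:
carry_out(deltas="0 0 0.5 0 0 0 1; 0 0 1 0 0 0 1; 0 0 1.5 0 0 0 1; 0 0 2 0 0 0 1; 0 0 2.5 0 0 0 1; 0 0 2.5 0 0 0 1; 0 0 2.5 0 0 0 1; 0 0 2.5 0 0 0 1")

```text
time: 11.8
tool_pos: [0.4903, 0.1368, 0.057]
ee_rot: [3.142, -0.0, 1.5]
wrist_force: [-0.4, -0.2, -4.3]
width: 0.0136
```

```bash
python3 rel.py w11
```

```text
11.85 0.013832499889889995 [-0.11698922  0.1084939  -3.9730538 ] [-0.08171739 -0.10265248  0.00845632] [0.49028057 0.13683553 0.05707942] [ 3.14147390e+00 -9.43203902e-05  1.49982222e+00]
wells plane 13573 [ 8.55212113e-03 -3.53640399e-03 -1.56654358e+01]
carrier tool ((-0.16087722778320312, -0.00829315185546875), (117.81710815429688, 160.08616638183594), 0.11019263416528702)
carrier world [490.26336886 136.67734508  37.27940618] stage xy [-32.63031522   0.1792583 ]
```

Call:
carry_out(deltas="0 2 0 0 0 0 1; 0 7 0 0 0 0 1; 0 14 0 0 0 0 1; 0 22 0 0 0 0 1; 0 30 0 0 0 0 1; 0 37 0 0 0 0 1; 0 41 0 0 0 0 1; 0 42 0 0 0 0 1")

```text
time: 12.52
tool_pos: [0.5332, 0.1336, 0.0569]
ee_rot: [3.141, -0.0, 1.499]
wrist_force: [-0.3, -0.2, -4.2]
width: 0.0136
```

```bash
cat > st.py <<'E'
from h import *
o=robot.get_obs(); a=-.0705; ca,sa=np.cos(a),np.sin(a); 
M=R.from_euler("xyz",o["ee_rot"]).as_matrix(); c=o["tool_pos"]*1000+M@np.array([-.3,1.15,19.8]); d=c[:2]-[522.8,134.2]
print("t",o["time"],"stage x y z",np.round([ca*d[0]+sa*d[1],-sa*d[0]+ca*d[1],c[2]],2),"F",np.round(o["wrist_force"],1),"T",np.round(o["wrist_torque"],2),"w",round(o["width"]*1e3,1),"rot",np.round(o["ee_rot"],4))
E
python3 st.py
```

```text
t 12.5167 stage x y z [11.55 -0.13 37.08] F [-0.3 -0.2 -4.2] T [-0.05 -0.02 -0.02] w 13.6 rot [ 3.1414e+00 -1.0000e-04  1.4993e+00]
```

Call:
carry_out(deltas="0 0.5 0.5 0 0 0 1; 0 1 1 0 0 0 1; 0 1.5 1.5 0 0 0 1; 0 2 1.5 0 0 0 1; 0 2 1.5 0 0 0 1; 0 2 1.5 0 0 0 1; 0 2 1.5 0 0 0 1; 0 2 1.5 0 0 0 1")

```text
time: 13.18
tool_pos: [0.5341, 0.1338, 0.056]
ee_rot: [3.141, -0.0, 1.5]
wrist_force: [-1.6, 0.4, -0.6]
width: 0.0141
```

```bash
python3 st.py
```

```text
t 13.1833 stage x y z [12.5   0.11 36.17] F [-1.6  0.4 -0.6] T [-0.04  0.34  0.04] w 14.1 rot [ 3.1412e+00 -3.0000e-04  1.4999e+00]
```

Call:
carry_out(deltas="0 0.5 0 0 0 0 1; 0 1 0 0 0 0 1; 0 1.5 0 0 0 0 1; 0 2 0 0 0 0 1; 0 2.5 0 0 0 0 1; 0 2.5 0 0 0 0 1; 0 2.5 0 0 0 0 1; 0 2.5 0 0 0 0 1")

```text
time: 13.85
tool_pos: [0.5369, 0.1335, 0.0554]
ee_rot: [3.141, -0.0, 1.5]
wrist_force: [0.5, 0.6, -1.2]
width: 0.0136
```

```bash
python3 st.py
```

```text
t 13.85 stage x y z [15.28 -0.   35.57] F [ 0.5  0.6 -1.2] T [0.01 0.04 0.03] w 13.6 rot [ 3.1410e+00 -1.0000e-04  1.4997e+00]
```

Call:
carry_out(deltas="0 0.3 0 0 0 0 1; 0 0.6 0 0 0 0 1; 0 0.9 0 0 0 0 1; 0 1.2 0 0 0 0 1; 0 1.5 0 0 0 0 1; 0 1.5 0 0 0 0 1; 0 1.5 0 0 0 0 1; 0 1.5 0 0 0 0 1")

```text
time: 14.52
tool_pos: [0.538, 0.1334, 0.0553]
ee_rot: [-3.141, 0.0, 1.5]
wrist_force: [-0.1, -0.1, -4.8]
width: 0.0134
```

```bash
python3 st.py
```

```text
t 14.5167 stage x y z [16.33 -0.08 35.45] F [-0.1 -0.1 -4.8] T [-0.01 -0.1   0.06] w 13.4 rot [-3.1412e+00  1.0000e-04  1.4998e+00]
```

Call:
carry_out(deltas="0 0.4 0.5 0 0 0 1; 0 0.8 1 0 0 0 1; 0 0.8 1.6 0 0 0 1; 0 0.8 2.2 0 0 0 1; 0 0.8 2.8 0 0 0 1; 0 0.8 3 0 0 0 1; 0 0.8 3 0 0 0 1; 0 0.8 3 0 0 0 1")

```text
time: 15.18
tool_pos: [0.5389, 0.1333, 0.0525]
ee_rot: [3.142, -0.0, 1.5]
wrist_force: [-0.1, -0.1, -4.6]
width: 0.0139
```

```bash
python3 st.py
```

```text
t 15.1833 stage x y z [ 1.730e+01 -1.000e-02  3.274e+01] F [-0.1 -0.1 -4.6] T [ 0.01 -0.13 -0.1 ] w 13.9 rot [ 3.1415e+00 -1.0000e-04  1.4997e+00]
```

Call:
carry_out(deltas="0 0 0.5 0 0 0 1; 0 0 1 0 0 0 1; 0 0 1.5 0 0 0 1; 0 0 2 0 0 0 1; 0 0 2.5 0 0 0 1; 0 0 3 0 0 0 1; 0 0 3.5 0 0 0 1; 0 0 3.5 0 0 0 1")

```text
time: 15.85
tool_pos: [0.5389, 0.1333, 0.0491]
ee_rot: [3.142, -0.0, 1.5]
wrist_force: [-0.5, 0.2, -3.8]
width: 0.0138
```

```bash
python3 st.py
```

```text
t 15.85 stage x y z [ 1.728e+01 -1.000e-02  2.932e+01] F [-0.5  0.2 -3.8] T [0.01 0.01 0.03] w 13.8 rot [ 3.1416e+00 -1.0000e-04  1.4998e+00]
```

Just meeting the bed. Press gradually.

Call:
carry_out(deltas="0 0 0.5 0 0 0 1; 0 0 1 0 0 0 1; 0 0 1.5 0 0 0 1; 0 0 2 0 0 0 1; 0 0 2.5 0 0 0 1; 0 0 3 0 0 0 1; 0 0 3 0 0 0 1; 0 0 3 0 0 0 1")

```text
time: 16.52
tool_pos: [0.5392, 0.1334, 0.0473]
ee_rot: [3.14, -0.0, 1.5]
wrist_force: [-3.8, -0.6, 6.2]
width: 0.0138
```

```bash
python3 st.py
```

```text
t 16.5167 stage x y z [17.62  0.07 27.52] F [-3.8 -0.6  6.2] T [-0.15  0.75 -0.03] w 13.8 rot [ 3.1404e+00 -3.0000e-04  1.4999e+00]
```

Call:
carry_out(deltas="0 -0.3 0.5 0 0 0 1; 0 -0.5 1 0 0 0 1; 0 -0.5 1.5 0 0 0 1; 0 -0.5 2 0 0 0 1; 0 -0.5 2.5 0 0 0 1; 0 -0.5 3 0 0 0 1; 0 -0.5 3 0 0 0 1; 0 -0.5 3 0 0 0 1")

```text
time: 17.18
tool_pos: [0.5393, 0.1334, 0.0452]
ee_rot: [3.139, -0.0, 1.5]
wrist_force: [-5.0, -0.9, 8.9]
width: 0.0138
```

```bash
python3 st.py
```

```text
t 17.1833 stage x y z [17.72  0.09 25.42] F [-5.  -0.9  8.9] T [-0.17  0.87 -0.02] w 13.8 rot [ 3.1390e+00 -4.0000e-04  1.4998e+00]
```

Call:
carry_out(deltas="0 -0.3 0.5 0 0 0 1; 0 -0.6 1 0 0 0 1; 0 -0.6 1.5 0 0 0 1; 0 -0.6 2 0 0 0 1; 0 -0.6 2.5 0 0 0 1; 0 -0.6 3 0 0 0 1; 0 -0.6 3 0 0 0 1; 0 -0.6 3 0 0 0 1")

```text
time: 17.85
tool_pos: [0.5394, 0.1334, 0.0432]
ee_rot: [3.137, -0.001, 1.5]
wrist_force: [-3.8, -0.8, 10.5]
width: 0.014
```

```bash
python3 st.py; python3 rel.py w12 | tail -3
```

```text
t 17.85 stage x y z [17.8   0.1  23.37] F [-3.8 -0.8 10.5] T [-0.3   0.92 -0.02] w 14.0 rot [ 3.1373e+00 -5.0000e-04  1.4998e+00]
wells plane 16025 [ 2.12909726e-02  2.09571807e-03 -1.56497662e+01]
carrier tool ((-0.05249786376953125, -0.0125885009765625), (116.99369812011719, 159.88853454589844), 0.03092993050813675)
carrier world [539.41794504 133.4012907   23.3531367 ] stage xy [16.63292685  0.37386964]
```

```bash
cat > chk.py <<'E'
from h import *
import sys
s=dict(np.load("pics/%s.npz"%sys.argv[1]));P=cloud(s); a=-.0705; ca,sa=np.cos(a),np.sin(a); D=P[...,:2]-[.5228,.1342]
S=np.stack([ca*D[...,0]+sa*D[...,1],-sa*D[...,0]+ca*D[...,1],P[...,2]],-1)*1000
x0=float(sys.argv[2])
def pl(n,m):
    w=S[m]; A=np.c_[w[:,0]-x0,w[:,1],np.ones(len(w))]
    c=np.linalg.lstsq(A,w[:,2],rcond=None)[0]
    e=abs(A@c-w[:,2])<1.5; c=np.linalg.lstsq(A[e],w[e,2],rcond=None)[0]
    print(n,len(w),np.round(c,4), "yspan",w[:,1].min(),w[:,1].max())
dx=S[...,0]-x0; y=S[...,1]; z=S[...,2]; zw=float(sys.argv[3])
pl("wells",(abs(dx)<58)&(abs(y)<40)&(abs(z-zw)<4)&(abs(dx)>10))
pl("bar",(abs(dx)<6)&(abs(y)<45)&(abs(z-zw-31)<4))
pl("bed",(S[...,0]>x0+72)&(S[...,0]<112)&(abs(y)<42)&(z>15)&(z<34))
pl("bed-",(S[...,0]<x0-72)&(S[...,0]>-106)&(abs(y)<42)&(z>15)&(z<34))
E
python3 chk.py w12 16.5 59; python3 chk.py w11 -31.5 72
```

```text
wells 12343 [ 2.9000e-03 -6.6000e-03  5.9006e+01] yspan -38.91476953706204 39.995755680074566
bar 2721 [ 2.00000e-04 -1.20000e-03  8.99658e+01] yspan -40.55012940367333 44.94871751188951
bed 1968 [-4.1670e-01  3.4000e-03  5.7944e+01] yspan -41.981101402035165 41.97479263484309
bed- 5668 [2.40000e-03 7.00000e-04 2.40014e+01] yspan -41.99171653018359 41.991292665474646
wells 12393 [ 3.70000e-03 -7.00000e-03  7.28805e+01] yspan -37.94501839709797 39.9983638826288
bar 2744 [ 6.100000e-03 -1.500000e-03  1.038688e+02] yspan -40.46151855342286 44.99896975767029
bed 6521 [2.60000e-03 1.40000e-03 2.99142e+01] yspan -41.99090286046121 41.851235567245055Traceback (most recent call last):
  File "chk.py", line 15, in <module>
    pl("bed-",(S[...,0]<x0-72)&(S[...,0]>-106)&(abs(y)<42)&(z>15)&(z<34))
    ~~^^^^^^^^^^^^^^^^^^^^^^^^^^^^^^^^^^^^^^^^^^^^^^^^^^^^^^^^^^^^^^^^^^^
  File "chk.py", line 10, in pl
    print(n,len(w),np.round(c,4), "yspan",w[:,1].min(),w[:,1].max())
                                          ~~~~~~~~~~^^
    return umr_minimum(a, axis, None, out, keepdims, initial, where)
ValueError: zero-size array to reduction operation minimum which has no identity
```

View pics/w12.png

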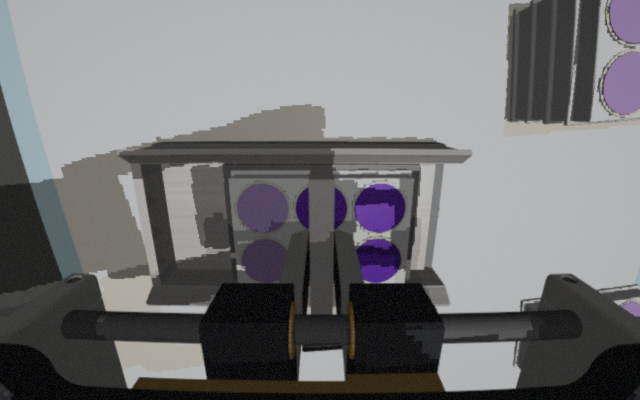

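Call:
carry_out(deltas="0 -0.2 0.4 0 0 0 1; 0 -0.3 0.8 0 0 0 1; 0 -0.3 1.2 0 0 0 1; 0 -0.3 1.5 0 0 0 1; 0 -0.3 1.5 0 0 0 1; 0 -0.3 1.5 0 0 0 1; 0 -0.3 1.5 0 0 0 1; 0 -0.3 1.5 0 0 0 1")

```text
time: 18.57
tool_pos: [0.5394, 0.1334, 0.043]
ee_rot: [3.136, -0.001, 1.5]
wrist_force: [-5.9, -1.8, 16.6]
width: 0.0137
```

```bash
python3 st.py; python3 rel.py w13 >/dev/null; python3 chk.py w13 16.5 59
```

```text
t 18.5667 stage x y z [17.86  0.11 23.25] F [-5.9 -1.8 16.6] T [-0.35  1.24  0.04] w 13.7 rot [ 3.1362e+00 -6.0000e-04  1.4998e+00]
wells 12313 [ 3.0000e-03 -7.0000e-03  5.8922e+01] yspan -38.6906448059383 39.99553233909341
bar 2721 [ 6.00000e-03 -1.20000e-03  8.99077e+01] yspan -40.45663753207095 44.90974308237384
bed 1971 [-4.14700e-01  1.60000e-03  5.77261e+01] yspan -41.971298267863425 41.99818225515742
bed- 5677 [2.70000e-03 4.00000e-04 2.39485e+01] yspan -41.97737361795202 41.99338909672838
```

Call:
carry_out(deltas="0 0 0 0 0 0 1; 0 0 0 0 0 0 1; 0 0 0 0 0 0 1; 0 0 0 0 0 0 1; 0 0 0 0 0 0 1; 0 0 0 0 0 0 1; 0 0 0 0 0 0 1; 0 0 0 0 0 0 1")

```text
time: 19.28
tool_pos: [0.5394, 0.1334, 0.0431]
ee_rot: [3.136, -0.001, 1.5]
wrist_force: [-6.4, -1.4, 15.7]
width: 0.0136
```

```bash
python3 st.py; python3 -c "
from bench import robot
print(robot.close_job())"; python3 st.py
```

```text
t 19.2833 stage x y z [17.89  0.1  23.26] F [-6.4 -1.4 15.7] T [-0.35  1.22  0.  ] w 13.6 rot [ 3.1362e+00 -6.0000e-04  1.4997e+00]
the job is handed in; nothing more can be done
None
the job is handed in; nothing more can be done
```

The carrier is docked over the pin and still held pressed down with the bed at the bottom. I handed the job in at about 19.3 s of the 51 s. No verdict is reported.

I lifted the carrier by its bar, lowered it in the channel at stage x ≈ -31 mm (underside about 37 mm), and slid it away from the stop. It rode on the pin from about x = 12 mm and the socket freed at about x = 16 mm. I set it down at about x = 17 mm and pressed to the hard stop.

**Last checks**
- **Bed and carrier:** the last wrist picture put both the bed top and the carrier's underside at about 24 mm, with tilt under 0.01 rad. The bed had measured 29.9 mm before pressing.
- **Push and grip:** the push was about 20 N and the grip width 13.6 mm. The readings held steady over a further 0.7 s.

**What disagreed**
- **First grasp missed:** the fingers shut just above the bar. The wrist camera showed the real fingertips about 23 mm behind the reported TCP. I reopened and gripped about 25 mm lower, which held.
- **Height by arm reading:** underside height worked out from the arm reads about 0.7 mm lower than the camera's.
- **Side force:** a force of about 6 N along x stayed on while pressing. It is probably friction or light contact with the pin, and the carrier stayed in line and level.

I did not take a final picture of the other things on the bench. The path kept clear of them and the wrist force showed no contact with anything else.

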